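# Lay out the care things from the guarded clip-on shelf

### The job

Get the changing table ready: first lift the wooden guard bar out of the two white brackets of the clip-on shelf and park it in the two yellow cradles along the shelf's back edge, while the things still stand on the shelf. Then carry the cream jar, the teal nasal bulb and the grey brush each to the sand-coloured pad that shows its silhouette and set it down centred on it, the jar upright, the bulb and the brush lying along their silhouettes (either way round), the brush's bristles up. Leave the wooden rattle and the yellow soother where they are.

Things in the scene. Friction and masses are not known exactly. Their poses are not given: they have to be found in the camera images.
- bar_mid (a point): Guard bar: round wooden dowel with red ends, 14 mm thick, 550 mm long, 70 g. Point: half-way along, on the axis; y along the bar. It starts over the shelf's middle in two white open-topped U brackets (slot 18 mm wide, 17 mm deep, 490 mm apart), its axis 70 mm above the shelf floor; lift it straight up 20 mm or more to clear them. The things below it reach 44 mm above the floor.
- shelf_park (a point): Where the middle of the parked bar's axis lies, 90 mm above the table; y along the shelf, x away from the robot. Yellow V cradles 245 mm either side in y (mouth 50 mm, tops 11 mm above the point). The fixed mint shelf (190 x 530 mm, floor 30 mm above the table, lip 8 mm) has its centre 94 mm nearer the robot, bracket tops 110 mm up; white rim, 40 mm high, 32 mm behind the point.
- jar_mid (a point): Closed white cream jar with an apricot band, upright on the shelf, 52 mm diameter (lid), 42 mm high, about 110 g. Point: on its axis, half-way up (21 mm above its underside); z up.
- bulb_mid (a point): Teal nasal bulb, firm silicone, lying on a small flat: pear 44 mm in diameter, nozzle to its +x. Point: in the middle of the fattest part, 22 mm above its underside; the body reaches 24 mm to -x and the nozzle's tip 61 mm to +x; x axis along the bulb. Grip it across the fattest part.
- brush_mid (a point): Grey plastic baby brush lying bristles up, 140 mm long along its x axis. Point: in the handle, half-way along the brush, 9 mm above its underside. Handle 20 mm wide and 18 mm high from -70 to +32 mm in x; round head 42 mm wide, from +28 to +70 mm, with white bristles to 30 mm high. Balances near the point; grip it there across the handle.
- pad_jar: Pad for the jar: sand-coloured square, 90 x 90 x 4 mm, with a white disc in a dark ring; fixed to the table. Origin on the table under the disc's centre (top 4 mm higher).
- pad_bulb: Pad for the bulb: sand-coloured, 120 x 76 x 4 mm, with a teal pear silhouette; fixed to the table. Origin on the table under the middle of the pear's fattest part, where the bulb's point belongs (top 4 mm higher); x axis along the silhouette, nozzle to +x.
- pad_brush: Pad for the brush: sand-coloured, 160 x 64 x 4 mm, with a grey brush silhouette; fixed to the table. Origin on the table under the silhouette's middle, where the brush's point belongs (top 4 mm higher); x axis along the silhouette, head to +x.
- rattle_mid (a point): Wooden rattle, a dumb-bell 122 mm long with two 38 mm balls and red rings, lying on the table beside the shelf. Leave it alone. Point: its centre, 19 mm up.
- soother_mid (a point): Small soother, yellow disc 38 mm across with an amber teat, 28 mm high, on the table between the pads. Leave it alone. Point: on its axis, 13 mm up.
Not all that is in view belongs to the job. Leave any orange look-alike of the part that bears bulb_mid alone. Of the things that look like the part that bears jar_mid, the smaller one is meant.

How it is judged:
On the way:
1. the guard bar lies parked in the two yellow cradles while the jar, the bulb and the brush are all still on the shelf (x of bar_mid in the frame of shelf_park between -0.012 and 0.012 m and y of bar_mid in the frame of shelf_park between -0.025 and 0.025 m and z of bar_mid in the frame of shelf_park between -0.008 and 0.008 m and angle between the y axis of bar_mid and the y axis of shelf_park, either way round below 0.08 rad and x of jar_mid in the frame of shelf_park between -0.195 and 0.01 m and y of jar_mid in the frame of shelf_park between -0.27 and 0.27 m and z of jar_mid in the frame of shelf_park between -0.07 and 0 m and x of bulb_mid in the frame of shelf_park between -0.195 and 0.01 m and y of bulb_mid in the frame of shelf_park between -0.27 and 0.27 m and z of bulb_mid in the frame of shelf_park between -0.07 and 0 m and x of brush_mid in the frame of shelf_park between -0.195 and 0.01 m and y of brush_mid in the frame of shelf_park between -0.27 and 0.27 m and z of brush_mid in the frame of shelf_park between -0.07 and 0 m), for 0.2 s.
At the end, for the whole second after the job is handed in: Bar in the yellow cradles (12 mm across, 25 mm along, 8 mm in height, 0.08 rad); jar, bulb and brush rest on their own pads, within 15 mm of the pad's origin, upright or bristles up within 0.15 rad, bulb and brush along the silhouette within 0.26 rad either way round; all released, at rest (x of bar_mid in the frame of shelf_park between -0.012 and 0.012 m and y of bar_mid in the frame of shelf_park between -0.025 and 0.025 m and z of bar_mid in the frame of shelf_park between -0.008 and 0.008 m and angle between the y axis of bar_mid and the y axis of shelf_park, either way round below 0.08 rad and linear speed of each of bar, jar, bulb, brush below 0.02 m/s and horizontal distance between jar_mid and pad_jar below 0.015 m and z of jar_mid in the frame of pad_jar between 0.019 and 0.031 m and angle between each of jar_mid, bulb_mid, brush_mid's own z axis and vertical below 0.15 rad and horizontal distance between bulb_mid and pad_bulb below 0.015 m and z of bulb_mid in the frame of pad_bulb between 0.02 and 0.032 m and angle between the x axis of bulb_mid and the x axis of pad_bulb, either way round below 0.26 rad and horizontal distance between brush_mid and pad_brush below 0.015 m and z of brush_mid in the frame of pad_brush between 0.007 and 0.019 m and angle between the x axis of brush_mid and the x axis of pad_brush, either way round below 0.26 rad); the robot touches nothing.
It fails at once if the rattle is pushed more than 25 mm from its place (distance of rattle_mid from where it was at the start of the episode above 0.025 m).
It fails at once if the soother is pushed more than 25 mm from its place (distance of soother_mid from where it was at the start of the episode above 0.025 m).
It also fails if it takes over 109 s, if anything falls off the work surface, if the arm or the gripper's body presses on something with over 40 N, if the wrist force passes 120 N, or if a joint passes its speed limit or range.

### The arm

A 6-joint arm with a two-finger parallel gripper is mounted at the origin on the work surface. World frame = base frame: x ahead of the robot, y to its left, z up, the work surface at z = 0. Lengths are in m, angles in rad, forces in N, time in s.
With the tool pointing down it reaches from about 0.225 to 0.875 m from the base axis. Payload 3.4 kg.
Tool frame: the origin (TCP) lies midway between the tips of the shut fingers; the grasp point (between the pads) lies 19 mm behind it; z points along the fingers, y is the line along which they close (so a half turn about z gives the same grasp; the last joint's range is limited). The gripper opens to 85 mm and grips with 20 to 120 N. Pads are 22 mm wide; open, the fingers measure 114 mm over their backs; the gripper's body (76 mm by 85 mm) begins 54 mm behind the grasp point. The pads swing forward as they close: fully open they stand 13 mm farther back than shut.
Start: joints at [1.211, 0.276, 1.505, -0, 1.361, -0.121], TCP at [0.136, 0.559, 0.231] pointing down, gripper open.
Joint ranges: [-2.89, 2.89], [-0.75, 2.08], [0.22, 2.7], [-1.18, 4.32], [0.11, 2.71], [-2.7, 2.7]. Speed limits (rad/s): [2.57, 2.57, 3.14, 3.14, 3.14, 3.14].

### API

Orientations are given as a unit quaternion [w, x, y, z].
In Python, from rig import * gives the robot as it stands.
- The arm moves only by the tool apply_moves, never from a script. Its argument "steps" is one flat list of numbers, 4 for each row, row after row: the shift along the world's x, y, z in cm, then the turn about the world's z in degrees. A call has 1 to 8 rows; each row is the pose to reach, as a shift and turn from the pose commanded when the call began; what a row does not reach only later rows make up. A row lasts 1/12 s, in which the tool goes at most 41.7 mm and 7.16 degrees, less where a joint would pass 70% of its speed; a pose out of reach is approached as far as the arm can. A call with a gripper value outside its range is refused whole. "jaw" is the closure in counts, from 0 (fully open) to 255 (shut), set as the call begins (left out, the last holds). The fingers move at their own pace and stop on an object; "newtons" is the grip in N (left out, the last holds). Time passes only in rows, so rows that repeat a pose let the fingers close. It gives the time, the measured TCP pose, the force, the opening and the grip force at its end, in the units of the state.
- get_state(): the state, without advancing time (a new reading comes with each control period).
- get_image(name): name is "scene" or "side" or "wrist"; returns the picture (384x512x3 uint8, red, green, blue); there is no depth.
- calibration(name): a dict with "fx", "fy", "cx", "cy" (pixels), "xyz" and "rotation" of the camera in the world. Camera axes: x right, y up, looking along -z (the intrinsics and any distortion apply to the point x, -y, -z); pixel columns grow to the right and rows downward; lengths in m; the calibration is good to about 2 mm. A picture is of the moment at which its call begins: read the wrist's pose just before it. calibration takes no time and is no camera call; for the wrist camera it gives the pose at the moment of the call.
- sign_off(): hands the job in; it is judged then, once.
The state is a dict: "clock": time; "qpos": joint angles; "qd": joint speeds; "effort": joint torques, N m; "position": TCP position; "ee_rot": TCP orientation; "contact_force": force on the tool from outside, world axes, zero at the start; "moment": the same for the moment, N m; "width": finger opening in m; "gripper_force": force on a finger pad.
Only numpy, scipy, OpenCV 4.12 (cv2) and the standard library are available. Lean on these libraries where they do the work, as an engineer would, in place of code of your own. Each camera call takes 0.05 s, during which the arm holds its last target. There are 200 camera calls.

## Working session

There is one attempt and no reset: what is moved stays moved. The work goes in short steps, Python scripts to look and compute and a tool call to move; the robot and the scene stay as the last step left them, time stands still between calls to the robot, and variables do not carry over. Pictures are saved under pics/ and viewed, at most 14 in all, crops included, and the job is handed in when it is done.

Besides the shell and the picture viewer there is one more tool, called after "Emit:" by a JSON object that holds its "api" and its "payload". apply_moves: Moves the arm, as the interface text tells. Its arguments: {"type":"object","properties":{"steps":{"type":"array","items":{"type":"number"}},"jaw":{"type":"number"},"newtons":{"type":"number"}},"required":["steps"]}

```bash
mkdir -p pics; ls; python3 - <<'E'
from rig import *
import cv2
for n in ("scene","side"):
    im=get_image(n); cv2.imwrite(f"pics/{n}0.png",im[...,::-1])
    print(n,calibration(n))
s=get_state(); print(s)
E
```

```text
pics
scene {'fx': 408.38531332337845, 'fy': 408.38531332337845, 'cx': 255.67050666051009, 'cy': 186.0358975715843, 'xyz': array([1.3085043 , 0.30261081, 0.61830386]), 'rotation': array([0.49069425, 0.27472519, 0.38650225, 0.73100016])}
side {'fx': 488.12325656839937, 'fy': 488.12325656839937, 'cx': 250.04308506649858, 'cy': 191.76550578731073, 'xyz': array([0.2466357 , 0.83404422, 0.92768761]), 'rotation': array([-0.15607122, -0.06527476,  0.38550279,  0.90706592])}
{'clock': 0.1, 'qpos': array([ 1.21103624e+00,  2.76531133e-01,  1.50599698e+00,  2.46437713e-05,
        1.36065356e+00, -1.21015531e-01]), 'qd': array([ 0.00053898,  0.00067804, -0.00287928, -0.000186  , -0.00132222,
       -0.00086889]), 'effort': array([ 3.63145256e-03, -4.17708135e+01, -2.46401703e+01, -4.17106912e-04,
        6.01274820e-03,  2.59223981e-06]), 'position': array([0.1358243 , 0.55826719, 0.23053034]), 'ee_rot': array([-2.00858167e-04,  1.19091498e-01,  9.92882966e-01, -7.68793685e-04]), 'contact_force': array([-0.28935979, -0.48916631, -0.05969541]), 'moment': array([-0.01589048,  0.05694956, -0.01123103]), 'gripper_force': 0.0, 'width': 0.08521984083724983}
```

View pics/scene0.png

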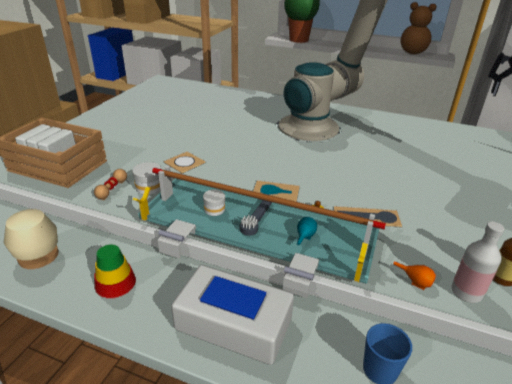

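View pics/side0.png

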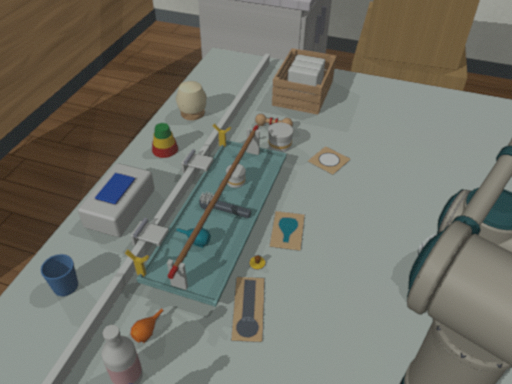

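The bar runs over the shelf, with red ends at scene (156,171)/(383,225) and side (255,128)/(172,271). There are two jar candidates: the one on the shelf at scene (214,203)/side (236,175), and a larger one beside the shelf at scene (146,177)/side (280,137). The smaller, on-shelf jar is the one meant. For the bulb, the teal one at scene (306,230) is meant, and the orange one at (422,275) is the look-alike. I'll enlarge both views to confirm.

```bash
cat > h.py <<'E'
import numpy as np, cv2
from scipy.spatial.transform import Rotation as R
CAL={}
def cam(n):
    from rig import calibration
    if n=='wrist': return calibration(n)
    if n not in CAL: CAL[n]=calibration(n)
    return CAL[n]
def ray(n,uv,c=None):
    c=c or cam(n); q=c['rotation']
    d=np.array([(uv[0]-c['cx'])/c['fx'],-(uv[1]-c['cy'])/c['fy'],-1.])
    return np.array(c['xyz']),R.from_quat(np.r_[q[1:],q[0]]).apply(d)
def onz(n,uv,z,c=None):
    o,d=ray(n,uv,c); return o+d*(z-o[2])/d[2]
def tri(a,uva,b,uvb,ca=None,cb=None):
    o1,d1=ray(a,uva,ca);o2,d2=ray(b,uvb,cb)
    t=np.linalg.lstsq(np.c_[d1,-d2],o2-o1,rcond=None)[0]
    p,q=o1+t[0]*d1,o2+t[1]*d2
    return (p+q)/2,np.linalg.norm(p-q)
def blobs(im,lo,hi,amin=8,box=None):
    h=cv2.cvtColor(im,cv2.COLOR_RGB2HSV)
    m=cv2.inRange(h,np.array(lo),np.array(hi))
    n,l,s,c=cv2.connectedComponentsWithStats(m)
    return [(int(s[i,4]),c[i].round(1).tolist(),s[i,:4].tolist()) for i in range(1,n) if s[i,4]>=amin],l
E
python3 - <<'E'
import cv2
from h import *
for n,(x0,y0,x1,y1),k in (("scene",(85,140,435,300),2.28),("side",(120,90,350,350),2.3)):
    im=cv2.imread(f"pics/{n}0.png"); cv2.imwrite(f"pics/{n}0c.png",cv2.resize(im[y0:y1,x0:x1],None,fx=k,fy=k,interpolation=cv2.INTER_CUBIC))
    rgb=im[...,::-1].copy()
    for nm,lo,hi in (("red",(0,200,90),(4,255,255)),("yel",(20,170,120),(32,255,255)),("teal",(88,150,40),(100,255,200)),("sand",(10,70,120),(20,150,255))):
        print(n,nm,[b for b in blobs(rgb,lo,hi,12)[0]])
E
```

```text
scene red [(17, [155.4, 170.3], [153, 169, 6, 4]), (47, [111.8, 182.3], [105, 178, 12, 11]), (58, [378.6, 224.2], [374, 221, 11, 7]), (445, [115.5, 287.5], [95, 270, 40, 27])]
scene yel [(220, [144.0, 203.5], [134, 187, 17, 33]), (191, [360.4, 261.6], [354, 243, 13, 39]), (458, [112.5, 274.4], [95, 257, 35, 28])]
scene teal [(163, [272.0, 189.5], [261, 185, 30, 9]), (377, [306.1, 228.5], [297, 217, 20, 28])]
scene sand [(2337, [110.8, 41.5], [56, 0, 143, 113]), (13, [131.9, 1.0], [129, 0, 7, 3]), (14, [139.4, 1.1], [136, 0, 7, 4]), (1161, [208.3, 22.6], [168, 0, 70, 52]), (309, [13.0, 26.1], [0, 20, 39, 15]), (16, [235.9, 40.3], [234, 38, 4, 6]), (121, [231.3, 79.2], [221, 63, 17, 24]), (71, [65.4, 105.0], [60, 102, 14, 9]), (3251, [50.5, 153.8], [0, 117, 107, 71]), (308, [184.3, 162.4], [164, 152, 41, 23]), (119, [119.5, 174.2], [113, 169, 14, 12]), (12, [165.6, 170.9], [163, 170, 8, 4]), (354, [279.9, 190.2], [250, 181, 49, 22]), (154, [101.5, 190.5], [95, 184, 15, 14]), (39, [215.1, 209.7], [206, 206, 18, 7]), (300, [370.5, 213.2], [329, 207, 73, 20]), (12, [377.5, 220.0], [374, 2
[... 345 characters left out ...]
201.7, 238.1], [194, 229, 15, 18])]
side sand [(18, [370.5, 4.5], [369, 2, 4, 6]), (15, [293.0, 50.3], [290, 49, 6, 4]), (1060, [299.2, 86.6], [272, 50, 63, 64]), (107, [458.3, 72.9], [446, 67, 20, 11]), (25, [278.8, 105.0], [273, 103, 12, 5]), (25, [188.2, 116.9], [185, 114, 7, 6]), (64, [259.7, 118.2], [256, 114, 9, 10]), (13, [267.2, 120.1], [265, 119, 5, 4]), (40, [285.8, 120.6], [278, 118, 13, 6]), (334, [328.9, 160.5], [309, 147, 40, 27]), (17, [233.3, 183.2], [228, 182, 11, 3]), (649, [287.0, 232.5], [270, 212, 34, 38]), (902, [248.9, 309.3], [232, 278, 32, 63]), (15, [157.7, 312.1], [152, 308, 11, 9]), (18, [136.4, 322.5], [131, 318, 14, 12]), (13, [132.8, 336.8], [130, 331, 9, 12])]
```

View pics/scene0c.png

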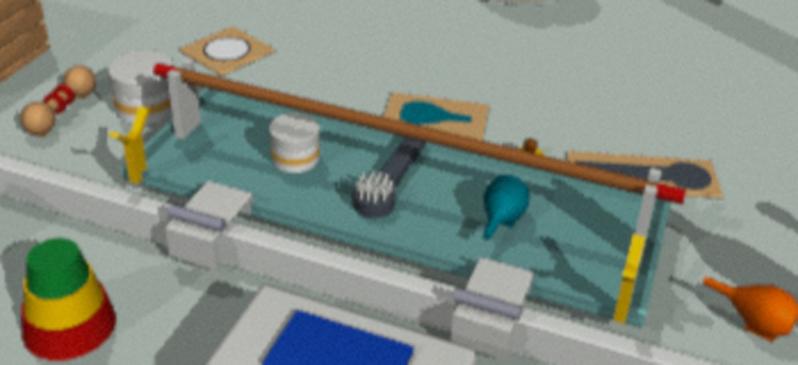

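View pics/side0c.png

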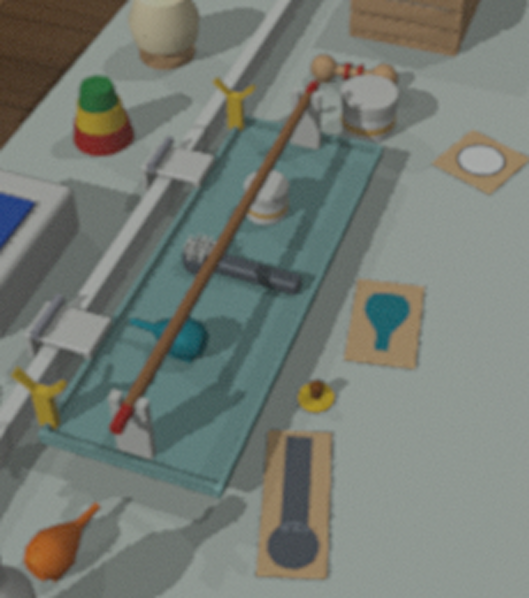

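The crops confirm it. The small jar is on the shelf at scene crop (295,144), and the bigger one stands outside behind the bracket at (140,85). The teal bulb is at (506,200), the orange one is off the shelf at (765,310), and the brush head points away from the robot. Next I'll triangulate.

```bash
python3 - <<'E'
from h import *
np.set_printoptions(precision=4,suppress=True)
S=lambda u,v:(u/2.28+85-.28,v/2.28+140-.28); D=lambda u,v:(u/2.3+120-.28,v/2.3+90-.28)
P={}
for nm,a,b in (("bar-",(155,69),(314,86)),("bar+",(684,195),(119,428)),
  ("jartop",(295,125),(267,182)),("bulbc",(508,200),(189,339)),("bulbtip",(488,236),(129,323)),
  ("padjar",(228,48),(482,160)),("cradle-V",(128,137),(237,91)),("cradle+base",(622,318),(46,424)),("cradle-base",(135,180),(235,126)),
  ("soother",(531,146),(317,390)),("rattle",(58,98),(352,72)),("bigjar",(142,70),(369,92))):
    p,e=tri("scene",S(*a),"side",D(*b)); P[nm]=p; print(nm,p,"gap",round(e,4))
d=P["bar+"]-P["bar-"]; print("bar mid",(P["bar+"]+P["bar-"])/2,"len",np.linalg.norm(d),"angle of y axis deg",np.degrees(np.arctan2(-d[0],d[1])))
print("brush head side z.04", onz("side",D(197,262),.045),"handle end",onz("side",D(297,285),.042), "head scene",onz("scene",S(374,208),.042),"hend", onz("scene",S(412,150),.045))
print("shelf corners near robot side", onz("side",D(381,145),.038),onz("side",D(221,490),.038),"back",onz("side",D(44,436),.038))
im=cv2.imread("pics/side0.png"); hsv=cv2.cvtColor(im,cv2.COLOR_BGR2HSV)
for nm,(x0,y0,x1,y1) in (("padjar",(303,140,355,178)),("padbulb",(264,206,310,255)),("padbrush",(226,272,270,345))):
    m=np.zeros(im.shape[:2],np.uint8); m[y0:y1,x0:x1]=cv2.inRange(hsv,(8,60,90),(22,170,255))[y0:y1,x0:x1]
    m=cv2.morphologyEx(m,cv2.MORPH_OPEN,np.ones((3,3)))
    pts=np.argwhere(m)[:,::-1]; h=cv2.convexHull(pts.astype(np.int32))[:,0]
    w=np.array([onz("side",p,.004)[:2] for p in h],np.float32)
    print(nm,cv2.minAreaRect(w*1000))
# bulb & brush silhouettes
def sil(lo,hi,box,z):
    x0,y0,x1,y1=box; m=cv2.inRange(hsv,lo,hi)[y0:y1,x0:x1]
    p=np.argwhere(m)[:,::-1]+[x0,y0]; w=np.array([onz("side",q,z)[:2] for q in p])*1000
    c=w.mean(0); u=np.linalg.svd(w-c,full_matrices=False)[2][0]; t=(w-c)@u; s=(w-c)@[-u[1],u[0]]
    print("sil n",len(p),"c",c,"axis",u,np.degrees(np.arctan2(u[1],u[0])),"t",t.min(),t.max(),"mid",c+u*(t.min()+t.max())/2)
sil((86,120,40),(102,255,220),(274,214,302,245),.004)
sil((0,0,0),(180,110,95),(236,278,262,336),.004)
E
```

```text
bar- [ 0.6037 -0.2332  0.0976] gap 0.0003
bar+ [0.6013 0.3174 0.0999] gap 0.0033
jartop [ 0.605  -0.0687  0.073 ] gap 0.0042
bulbc [0.6053 0.1603 0.0476] gap 0.0048
bulbtip [0.6708 0.1611 0.052 ] gap 0.0008
padjar [ 0.3914 -0.2749  0.0035] gap 0.0026
cradle-V [ 0.6976 -0.2074  0.0805] gap 0.0068
cradle+base [0.701  0.2914 0.0291] gap 0.0011
cradle-base [ 0.7007 -0.204   0.0283] gap 0.004
soother [0.4672 0.1528 0.0164] gap 0.0005
rattle [ 0.5983 -0.3799  0.02  ] gap 0.0008
bigjar [ 0.5504 -0.294   0.0551] gap 0.0063
bar mid [0.6025 0.0421 0.0987] len 0.5506231877664922 angle of y axis deg 0.2522021346129144
brush head side z.04 [0.6426 0.0498 0.045 ] handle end [0.5278 0.043  0.042 ] head scene [0.6634 0.0451 0.042 ] hend [0.564  0.0471 0.045 ]
shelf corners near robot side [ 0.5109 -0.2216  0.038 ] [0.5079 0.3085 0.038 ] back [0.6914 0.3094 0.038 ]
padjar ((392.53973388671875, -273.6069030761719), (88.14761352539062, 88.53728485107422), 68.42511749267578)
padbulb ((430.1755676269531, 29.157318115234375), (74.77556610107422, 119.59265899658203), 10.115262031555176)
padbrush ((446.390869140625, 275.0186767578125), (63.2355842590332, 159.2938232421875), 16.717815399169922)
sil n 254 c [432.4063  19.1725] axis [-0.1825  0.9832] 100.51619571273807 t -30.554133324947443 47.819044406528626 mid [430.8308  27.66  ]
sil n 722 c [444.6379 283.0058] axis [-0.2942  0.9558] 107.10712582555499 t -80.6307557243877 59.682097682290525 mid [447.7191 272.9949]
```

Emit:
{"api": "apply_moves", "payload": {"steps": [3,-3,0,-7,6,-6,0,-14,9,-9,0,-21,12,-12,0,-28,15,-15,0,-35,18,-18,0,-42,21,-21,0,-49,24,-24,0,-56], "jaw": 0, "newtons": 60}}

```text
clock: 0.77
position: [0.3725, 0.3212, 0.2311]
ee_rot: [-0.0, 0.574, 0.819, -0.0]
contact_force: [0.3, 0.9, -0.5]
width: 0.0853
gripper_force: 0.0
```

Emit:
{"api": "apply_moves", "payload": {"steps": [2.5,-3,0,-6,5,-6,0,-12,7.5,-9,0,-20.3,10,-12,0,-20.3,13,-15,-1,-20.3,15.5,-18,-2,-20.3,18,-21,-3,-20.3,20,-24,-4,-20.3]}}

```text
clock: 1.43
position: [0.5733, 0.0811, 0.1905]
ee_rot: [0.0, 0.707, 0.707, 0.0]
contact_force: [1.4, 1.1, 0.7]
width: 0.0851
gripper_force: 0.0
```

Emit:
{"api": "apply_moves", "payload": {"steps": [2.6,-3.1,-1,0,2.6,-3.7,-3,0,2.6,-3.7,-3,0]}}

```text
clock: 1.68
position: [0.5963, 0.0433, 0.1569]
ee_rot: [-0.003, 0.708, 0.706, -0.003]
contact_force: [-1.7, 0.1, -2.1]
width: 0.0855
gripper_force: 0.0
```

```bash
python3 - <<'E'
from rig import *
import cv2
cv2.imwrite("pics/w1.png",get_image("wrist")[...,::-1]); s=get_state(); print(s['position'],s['ee_rot'],s['qpos'],s['clock']); print(calibration("wrist"))
E
```

```text
[0.59601476 0.04504703 0.1586188 ] [-0.00257618  0.70784835  0.70635664 -0.00209343] [-4.11905582e-02  3.60569581e-01  1.56494022e+00  4.43790451e-04
  1.22270880e+00 -3.92337120e-02] 1.7333
{'fx': 289.80998643969076, 'fy': 289.80998643969076, 'cx': 253.60914617049437, 'cy': 190.75974671870006, 'xyz': array([0.59695098, 0.12697909, 0.302044  ]), 'rotation': array([ 9.87319296e-01, -1.58686506e-01,  4.28577201e-03, -9.13147413e-04])}
```

View pics/w1.png

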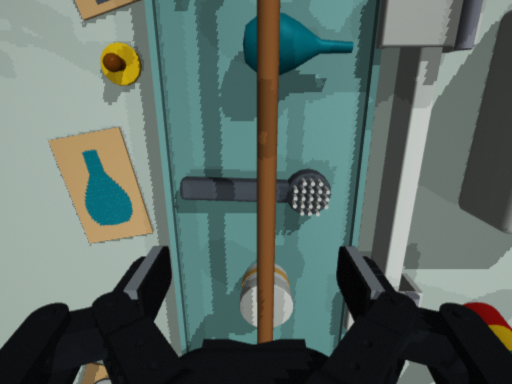

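Wrist view: the bar is at column 268 (top) to 264 (bottom), midway between the fingers. The brush runs from (181,187) to (330,193), and the bulb from (245,45) to (352,46). I'll refine the poses from this view.

```bash
python3 - <<'E'
from h import *
np.set_printoptions(precision=4,suppress=True)
c=dict(fx=289.81,fy=289.81,cx=253.609,cy=190.76,xyz=np.array([0.59695098,0.12697909,0.302044]),rotation=np.array([9.87319296e-01,-1.58686506e-01,4.28577201e-03,-9.13147413e-04]))
for nm,uv,z in (("bar",(268,20),.1),("bar",(268,100),.1),("bar",(266,240),.1),("bar",(265,330),.1),("brush hend",(181,188),.039),("brush head far",(330,194),.042),("handle mid",(230,189),.039),
 ("bulb -",(245,44),.052),("bulb top",(285,11),.052),("bulb bot",(285,76),.052),("tip",(353,46),.052),("jar top c",(267,300),.072),("jar L",(241,300),.072),("jar R",(293,300),.072),
 ("soother",(115,63),.02),("padb tip",(94,151),.004),("padb end",(112,225),.004),("fat L",(85,205),.004),("fat R",(132,203),.004)):
    print(nm,onz("w",uv,z,c))
E
```

```text
bar [0.6043 0.1708 0.1   ]
bar [0.6049 0.1239 0.1   ]
bar [0.6046 0.02   0.1   ]
bar [ 0.6046 -0.0676  0.1   ]
brush hend [0.5252 0.043  0.039 ]
brush head far [0.6668 0.0379 0.042 ]
handle mid [0.572 0.042 0.039]
bulb - [0.5883 0.1648 0.052 ]
bulb top [0.6188 0.1871 0.052 ]
bulb bot [0.6202 0.1415 0.052 ]
tip [0.6724 0.163  0.052 ]
jar top c [ 0.6073 -0.0587  0.072 ]
jar L [ 0.5824 -0.0588  0.072 ]
jar R [ 0.632  -0.0586  0.072 ]
soother [0.4703 0.1548 0.02  ]
padb tip [0.4282 0.0723 0.004 ]
padb end [ 0.4338 -0.0121  0.004 ]
fat L [0.4076 0.0121 0.004 ]
fat R [0.4601 0.0145 0.004 ]
```

Emit:
{"api": "apply_moves", "payload": {"steps": [0.8,-0.3,-2,0,0.8,-0.3,-4,0,0.8,-0.3,-6,0,0.8,-0.3,-7.5,0,0.8,-0.3,-7.5,0,0.8,-0.3,-7.5,0]}}

```text
clock: 2.23
position: [0.605, 0.0443, 0.0867]
ee_rot: [-0.0, 0.707, 0.708, -0.0]
contact_force: [0.7, -0.1, 0.3]
width: 0.0855
gripper_force: 0.0
```

Emit:
{"api": "apply_moves", "payload": {"steps": [0,0,0,0,0,0,0,0,0,0,0,0,0,0,0,0,0,0,0,0,0,0,0,0,0,0,0,0,0,0,0,0], "jaw": 255, "newtons": 60}}

```text
clock: 2.9
position: [0.606, 0.043, 0.0868]
ee_rot: [0.0, 0.707, 0.707, 0.0]
contact_force: [0.3, -0.5, 4.2]
width: 0.0117
gripper_force: 58.5
```

Emit:
{"api": "apply_moves", "payload": {"steps": [0,0,0,0,0,0,0,0,0,0,-0.6,0,0,0,-0.6,0,0,0,-0.6,0], "jaw": 150}}

```text
clock: 3.32
position: [0.6051, 0.043, 0.0794]
ee_rot: [-0.001, 0.707, 0.707, -0.001]
contact_force: [1.0, -0.2, 0.2]
width: 0.0351
gripper_force: 0.0
```

Emit:
{"api": "apply_moves", "payload": {"steps": [0,0,0,0,0,0,0,0,0,0,0,0,0,0,0,0,0,0,0,0,0,0,0,0], "jaw": 255}}

```text
clock: 3.82
position: [0.6058, 0.043, 0.0804]
ee_rot: [0.0, 0.707, 0.707, 0.0]
contact_force: [0.4, 0.2, -1.0]
width: 0.0124
gripper_force: 58.4
```

Emit:
{"api": "apply_moves", "payload": {"steps": [0,0,0.5,0,0,0,1.5,0,0,0,3,0,0,0,4.5,0,0,0,5,0,0,0,5,0]}}

```text
clock: 4.32
position: [0.6072, 0.043, 0.1327]
ee_rot: [0.002, 0.707, 0.707, 0.002]
contact_force: [-0.4, 0.4, -0.5]
width: 0.0122
gripper_force: 58.4
```

Emit:
{"api": "apply_moves", "payload": {"steps": [1,0,0,0,2.5,0,0,0,4.5,0,0,0,6.5,0,0,0,8.2,0,0,0,9.1,0,0,0,9.3,0,0,0,9.3,0,0,0]}}

```text
clock: 4.98
position: [0.6986, 0.043, 0.1291]
ee_rot: [-0.001, 0.707, 0.707, -0.001]
contact_force: [-0.2, 0.6, -0.7]
width: 0.0123
gripper_force: 58.5
```

```bash
python3 - <<'E'
from rig import *
import cv2
for n in ("scene","side"): cv2.imwrite(f"pics/{n}1.png",get_image(n)[...,::-1])
a=cv2.imread("pics/scene1.png")[140:300,85:435]; b=cv2.imread("pics/side1.png")[90:350,120:350]
a=cv2.resize(a,None,fx=1.2,fy=1.625*1.2/1.625*1.0,interpolation=2)
a=cv2.resize(cv2.imread("pics/scene1.png")[140:300,95:415],(400,200),interpolation=2); b=cv2.resize(b,(398,450),interpolation=2)
import numpy as np
o=np.zeros((450,798,3),np.uint8); o[:200,:400]=a; o[:,400:]=b
cv2.imwrite("pics/c1.png",o); s=get_state(); print(s['position'],s['ee_rot'],s['width'])
E
```

```text
[0.69755147 0.04309353 0.12969803] [-0.00079012  0.70697271  0.70724    -0.00073683] 0.011873969241239131
```

View pics/c1.png

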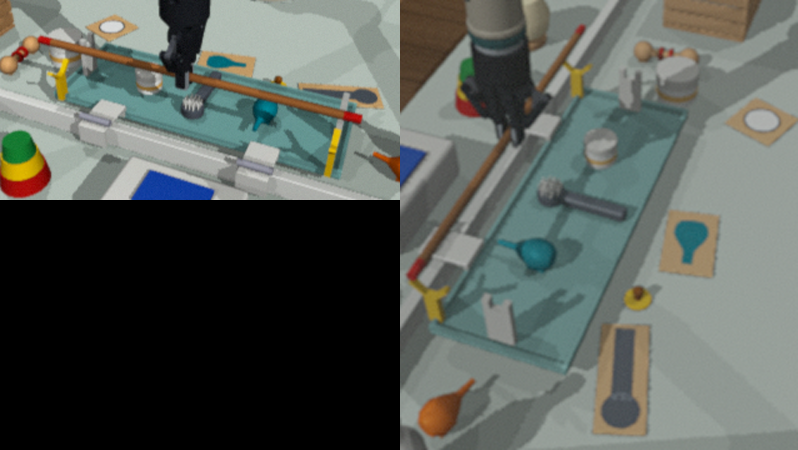

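Both views show the bar held level above the yellow cradles; its ends are at side crop (582,30)/(415,271) and scene crop (42,40)/(360,118). I'll check the alignment numerically.

```bash
python3 - <<'E'
from h import *
np.set_printoptions(precision=4,suppress=True)
for nm,a,b in (("-",(42,40),(583,29)),("+",(361,118),(414,272))):
    print(nm,tri("scene",(a[0]/1.25+95,a[1]/1.25+140),"side",((b[0]-400)/1.73+120,b[1]/1.731+90)))
for n,uv in (("side",(138,260)),("side",(222,131.5))): print(onz(n,uv,.085))
# arm tips from yellow mask in side1, pristine side0
im=cv2.imread("pics/side0.png")[...,::-1].copy()
h=cv2.cvtColor(im,cv2.COLOR_RGB2HSV); m=cv2.inRange(h,np.array((18,110,90)),np.array((34,255,255)))
for x0,y0,x1,y1 in ((123,245,152,285),(210,120,232,150)):
    p=np.argwhere(m[y0:y1,x0:x1])[:,::-1]+[x0,y0]
    l=p[p[:,0].argmin()]; r=p[p[:,0].argmax()]
    print(l,r,onz("side",l,.1),onz("side",r,.1),p[:,1].min(),p[:,1].max())
E
```

```text
- (array([ 0.6944, -0.2302,  0.1453]), np.float64(0.0037436068543829607))
+ (array([0.6956, 0.3158, 0.1501]), np.float64(0.007211391601182216))
[0.6944 0.2926 0.085 ]
[ 0.6943 -0.1966  0.085 ]
[126 251] [148 256] [0.723  0.2892 0.1   ] [0.6715 0.2854 0.1   ] 250 275
[213 125] [230 128] [ 0.7218 -0.1981  0.1   ] [ 0.6711 -0.201   0.1   ] 124 145
```

Emit:
{"api": "apply_moves", "payload": {"steps": [0,0,-1.5,0,0,0,-3,0,0,0,-4.2,0,0,0,-5,0,0,0,-5.5,0,0,0,-5.8,0,0,0,-5.8,0,0,0,-5.8,0]}}

```text
clock: 5.75
position: [0.699, 0.043, 0.0728]
ee_rot: [0.0, 0.707, 0.707, 0.0]
contact_force: [0.4, 0.8, 0.2]
width: 0.0117
gripper_force: 58.5
```

Emit:
{"api": "apply_moves", "payload": {"steps": [0,0,0,0,0,0,0,0,0,0,0,0,0,0,0,0,0,0,0,0,0,0,0,0], "jaw": 120}}

```text
clock: 6.25
position: [0.6988, 0.043, 0.0725]
ee_rot: [0.0, 0.707, 0.707, 0.0]
contact_force: [0.6, 0.4, -0.2]
width: 0.0453
gripper_force: 0.0
```

Emit:
{"api": "apply_moves", "payload": {"steps": [0,0,1.5,0,0,0,4,0,0,0,7,0,0,0,10,7,-2,0,12.5,14,-4,0,12.5,21,-6,0,12.5,28,-8.6,0,12.5,35], "jaw": 0}}

```text
clock: 6.92
position: [0.6131, 0.0429, 0.198]
ee_rot: [0.001, 0.459, 0.888, 0.001]
contact_force: [0.3, 1.2, 0.2]
width: 0.0853
gripper_force: 0.0
```

```bash
python3 - <<'E'
from rig import *
import cv2, numpy as np
for n in ("scene","side","wrist"): cv2.imwrite(f"pics/{n}2.png",get_image(n)[...,::-1])
c=calibration("wrist"); np.save("w2.npy",c,allow_pickle=True)
a=cv2.resize(cv2.imread("pics/scene2.png")[140:300,95:415],(400,200),interpolation=2); b=cv2.resize(cv2.imread("pics/side2.png")[90:350,120:350],(398,450),interpolation=2)
o=np.zeros((500,798,3),np.uint8); o[:200,:400]=a; o[:450,400:]=b; o[200:500,:400]=cv2.resize(cv2.imread("pics/wrist2.png"),(400,300))
cv2.imwrite("pics/c2.png",o); s=get_state(); print(s['position'],s['ee_rot'],s['qpos'])
E
```

```text
[0.61108751 0.04318347 0.19793946] [-4.30821586e-05  4.61895184e-01  8.86934517e-01  2.73319645e-05] [-4.30314262e-02  3.51503612e-01  1.47656481e+00  8.89245855e-05
  1.31357915e+00 -6.53588791e-01]
```

View pics/c2.png

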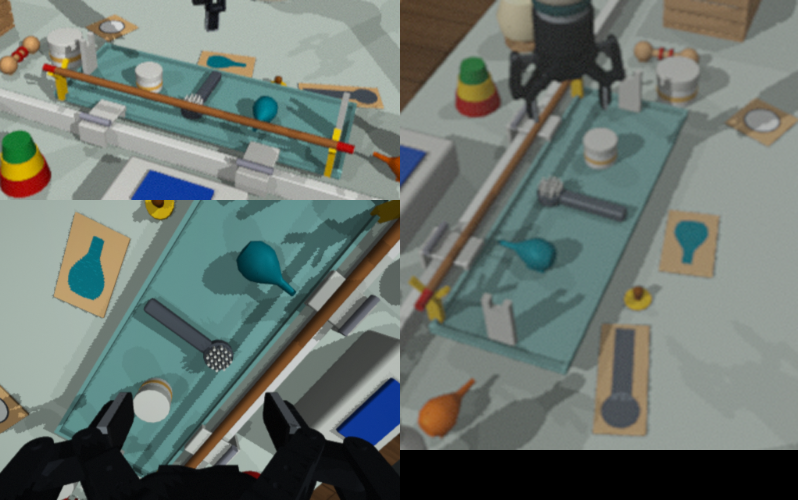

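The bar rests in both yellow cradles: scene crop ends are (48,69)/(352,149), side crop near end (424,300). The three things are still on the shelf. I'll refine their poses with the unobstructed wrist view.

```bash
python3 - <<'E'
from h import *
np.set_printoptions(precision=4,suppress=True)
c=np.load("w2.npy",allow_pickle=True).item()
im=cv2.imread("pics/wrist2.png"); hsv=cv2.cvtColor(im,cv2.COLOR_BGR2HSV); k=1.28
def pca(nm,lo,hi,box,z):
    x0,y0,x1,y1=[int(v) for v in box]; m=cv2.inRange(hsv,lo,hi)[y0:y1,x0:x1]
    n,l,s,_=cv2.connectedComponentsWithStats(m); i=1+s[1:,4].argmax()
    p=np.argwhere(l==i)[:,::-1]+[x0,y0]; w=np.array([onz("w",q,z,c)[:2] for q in p])*1000
    (cx,cy),r=cv2.minEnclosingCircle(w.astype(np.float32)[:,None]); 
    ct=w.mean(0); u=np.linalg.svd(w-ct,full_matrices=False)[2][0]; t=(w-ct)@u; v=(w-ct)@np.array([-u[1],u[0]])
    print(nm,len(p),"mean",ct,"ang",np.degrees(np.arctan2(u[1],u[0])),"ends",ct+u*t.min(),ct+u*t.max(),"width",v.min(),v.max(),"mec",cx,cy,r)
pca("bulb",(86,170,30),(102,255,200),(290,40,390,130),.052)
pca("brush",(100,0,20),(140,150,110),(175,115,305,225),.042)
pca("padbulb",(86,120,40),(102,255,220),(80,40,140,135),.004)
for nm,uv,z in (("jar",(152*k,(403-200)*k),.072),("brush end",(148*k,105*k),.042),("head far",(231*k,162*k),.042),("padjar",(0,205*k),.004)):
    print(nm,onz("w",uv,z,c))
s=cv2.imread("pics/side2.png")
def Dc(u,v): return ((u-400)/1.73+120,v/1.731+90)
print("side jar top",onz("side",Dc(600,141),.072),"scene",onz("scene",(149/1.25+95,70/1.25+140),.072))
print("side brush end/head",onz("side",Dc(626,213),.042),onz("side",Dc(541,190),.05), "bulb tri",tri("scene",(265/1.25+95,110/1.25+140),"side",Dc(538,254)))
E
```

```text
bulb 2594 mean [621.2984 162.394 ] ang -1.7619106903276702 ends [591.2066 163.3197] [675.1165 160.7386] width -22.076193360714377 21.430457698572926 mec 633.0701293945312 160.71380615234375 42.05844497680664
brush 2196 mean [590.6321  41.6748] ang 0.4794185137534052 ends [529.8837  41.1665] [667.436   42.3175] width -24.19449937004484 17.085079682435808 mec 598.6614990234375 41.547142028808594 68.90180969238281
padbulb 2311 mean [435.7596  23.208 ] ang -80.05289280088378 ends [427.2343  71.8198] [441.7509 -10.9547] width -24.529399784767836 24.85121058592327 mec 435.38018798828125 30.236719131469727 42.58475112915039
jar [ 0.608  -0.0616  0.072 ]
brush end [0.5323 0.0417 0.042 ]
head far [0.6701 0.0404 0.042 ]
padjar [ 0.4079 -0.2573  0.004 ]
side jar top [ 0.6025 -0.0628  0.072 ] scene [ 0.6112 -0.064   0.072 ]
side brush end/head [0.5243 0.0396 0.042 ] [0.6551 0.0448 0.05  ] bulb tri (array([0.6099, 0.1608, 0.0488]), np.float64(0.0031134134573497013))
```

Emit:
{"api": "apply_moves", "payload": {"steps": [0,1,0,7,0,3,0,14,0,5,0,21,0,7,0,28,0,9,-2,35,0,11,-3,42,0.2,11.9,-5,49,0.2,11.9,-7,54]}}

```text
clock: 7.73
position: [0.6169, 0.1648, 0.1271]
ee_rot: [0.002, 0.005, 1.0, 0.001]
contact_force: [-0.1, 0.5, 0.3]
width: 0.0856
gripper_force: 0.0
```

```bash
cat > st.py <<'E'
from rig import *
import numpy as np
np.set_printoptions(precision=4,suppress=True)
s=get_state(); w,x,y,z=s['ee_rot']; print(s['clock'],s['position'],"tooly deg",np.degrees(2*np.arctan2(y,x))-90,"w",round(s['width'],4),s['gripper_force'],s['contact_force'],s['qpos'])
E
python3 st.py
```

```text
7.7333 [0.6169 0.1648 0.1271] tooly deg 89.37864133257455 w 0.0856 0.0 [-0.0596  0.5433  0.3288] [ 0.1514  0.4371  1.523   0.0014  1.1777 -1.4091]
```

Emit:
{"api": "apply_moves", "payload": {"steps": [-0.3,-0.2,-2,0,-0.3,-0.2,-4.5,0,-0.3,-0.2,-7,0,-0.3,-0.2,-8.5,0,-0.3,-0.2,-9.3,0,-0.3,-0.2,-9.6,0,-0.3,-0.2,-9.6,0]}}

```text
clock: 8.32
position: [0.6124, 0.16, 0.0308]
ee_rot: [-0.0, 0.009, 1.0, 0.0]
contact_force: [0.2, -0.8, -0.3]
width: 0.0855
gripper_force: 0.0
```

Emit:
{"api": "apply_moves", "payload": {"steps": [0,0,0,0,0,0,0,0,0,0,0,0,0,0,0,0,0,0,0,0,0,0,0,0], "jaw": 255, "newtons": 40}}

```text
clock: 8.82
position: [0.6125, 0.1602, 0.0328]
ee_rot: [0.001, 0.009, 1.0, 0.0]
contact_force: [-0.9, -0.4, 5.9]
width: 0.0418
gripper_force: 40.4
```

Emit:
{"api": "apply_moves", "payload": {"steps": [0,0,1,0,0,0,3,0,0,0,6,0,0,0,9,-3,-1,-1,11,-10,-3,-2.5,11,-17,-5,-4,11,-24,-7,-5.5,11,-31]}}

```text
clock: 9.48
position: [0.541, 0.1046, 0.1422]
ee_rot: [0.001, 0.278, 0.961, 0.0]
contact_force: [-0.3, -0.2, -1.5]
width: 0.0418
gripper_force: 40.6
```

Emit:
{"api": "apply_moves", "payload": {"steps": [-2,-1.5,0,-7,-4,-3,0,-14,-6,-4.5,0,-21,-8,-6,0,-28,-9.5,-8,0,-35,-10.8,-9,0,-42,-10.8,-9.2,0,-47.5,-10.8,-9.2,0,-47.5]}}

```text
clock: 10.15
position: [0.4328, 0.0124, 0.1419]
ee_rot: [0.0, 0.64, 0.768, 0.0]
contact_force: [1.0, 0.4, -1.1]
width: 0.0423
gripper_force: 40.6
```

```bash
python3 st.py; python3 - <<'E'
from rig import *
import cv2
cv2.imwrite("pics/scene3.png",get_image("scene")[...,::-1]); cv2.imwrite("pics/side3.png",get_image("side")[...,::-1])
import numpy as np
a=cv2.imread("pics/scene3.png")[100:300,95:415]; b=cv2.imread("pics/side3.png")[90:350,120:350]
o=np.zeros((450,798,3),np.uint8); o[:250,:400]=cv2.resize(a,(400,250)); o[:,400:]=cv2.resize(b,(398,450)); cv2.imwrite("pics/c3.png",o)
E
```

```text
10.15 [0.4328 0.0124 0.1419] tooly deg 10.342272032680086 w 0.0423 40.61761214048602 [ 1.004   0.4085 -1.1025] [-0.1323  0.1372  1.9316 -0.0001  1.0722 -0.3127]
```

View pics/c3.png

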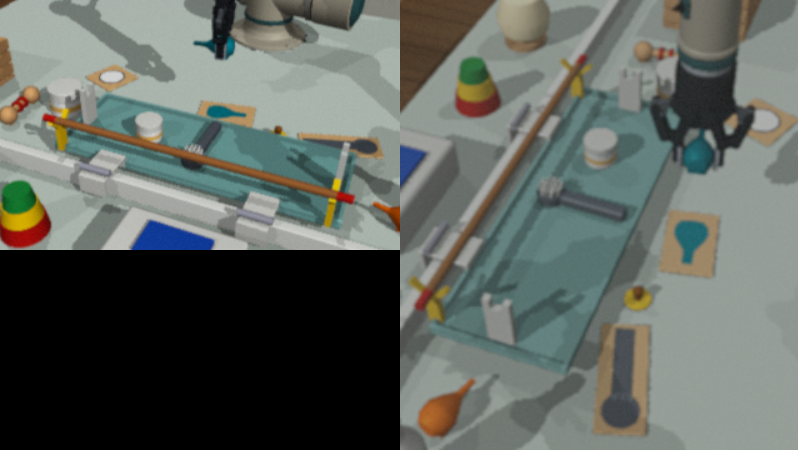

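The bulb is held level with its nozzle toward -y: body at side crop (698,155), nozzle at scene crop (200,42). The pad is directly below, so I'll lower it.

Emit:
{"api": "apply_moves", "payload": {"steps": [0.1,0,-3,0,0.1,0,-6.5,0,0.1,0,-9.5,0,0.1,0,-11.5,0,0.1,0,-12.5,0,0.1,0,-13,0,0.1,0,-13.3,0,0.1,0,-13.3,0]}}

```text
clock: 10.92
position: [0.4353, 0.0132, 0.0082]
ee_rot: [0.0, 0.639, 0.769, 0.0]
contact_force: [-0.6, 0.2, 0.0]
width: 0.0419
gripper_force: 40.7
```

Emit:
{"api": "apply_moves", "payload": {"steps": [0,0,-0.1,0,0,0,-0.1,0,0,0,-0.1,0]}}

```text
clock: 11.17
position: [0.4354, 0.013, 0.008]
ee_rot: [0.001, 0.639, 0.769, 0.001]
contact_force: [0.1, -0.7, -0.7]
width: 0.0417
gripper_force: 40.7
```

Emit:
{"api": "apply_moves", "payload": {"steps": [-0.1,0,-0.1,0,-0.1,0,-0.15,0,-0.1,0,-0.15,0]}}

```text
clock: 11.42
position: [0.4344, 0.0128, 0.0068]
ee_rot: [0.001, 0.639, 0.769, 0.0]
contact_force: [-0.6, -0.8, 7.3]
width: 0.0421
gripper_force: 41.2
```

Emit:
{"api": "apply_moves", "payload": {"steps": [0,0,0,0,0,0,0,0,0,0,0,0,0,0,0,0,0,0,0,0], "jaw": 80}}

```text
clock: 11.83
position: [0.4336, 0.013, 0.0057]
ee_rot: [-0.0, 0.639, 0.769, -0.0]
contact_force: [-0.6, 0.1, 0.9]
width: 0.0585
gripper_force: 0.0
```

Emit:
{"api": "apply_moves", "payload": {"steps": [0,0,1,0,0,0,3,0,0,0,6,0,0,0,9,0,0,0,12,0,3,0,15,7,6,0,17,14,9,0.5,18,21], "jaw": 0}}

```text
clock: 12.5
position: [0.5262, 0.0174, 0.1896]
ee_rot: [0.003, 0.486, 0.874, 0.001]
contact_force: [0.2, -0.4, 0.1]
width: 0.0856
gripper_force: 0.0
```

```bash
python3 st.py; python3 - <<'E'
from h import *
from rig import *
import cv2
im=get_image("side"); cv2.imwrite("pics/side4.png",im[...,::-1]); b,_=blobs(im,(86,120,40),(102,255,220),20); print(b)
for a in b: print(onz("side",a[1],.026))
c=calibration("wrist"); w=get_image("wrist"); cv2.imwrite("pics/w4.png",w[...,::-1])
a=cv2.resize(im[190:350,200:340],(450,514)); o=np.zeros((514,798,3),np.uint8); o[:,:450]=a; o[:256,450:]=cv2.resize(w,(348,256)); cv2.imwrite("pics/c4.png",o[...,::-1]); np.save("w4.npy",c,allow_pickle=True)
E
```

```text
12.5 [0.5262 0.0174 0.1896] tooly deg 31.832179771778286 w 0.0856 0.0 [ 0.2341 -0.3791  0.1138] [-0.0988  0.2276  1.6801 -0.0006  1.2273 -0.6542]
[(359, [287.9, 223.1], [279, 203, 18, 39]), (24, [487.2, 328.0], [483, 322, 10, 11])]
[0.43017132 0.02669483 0.026     ]
[-0.04001759  0.17008493  0.026     ]
```

View pics/c4.png

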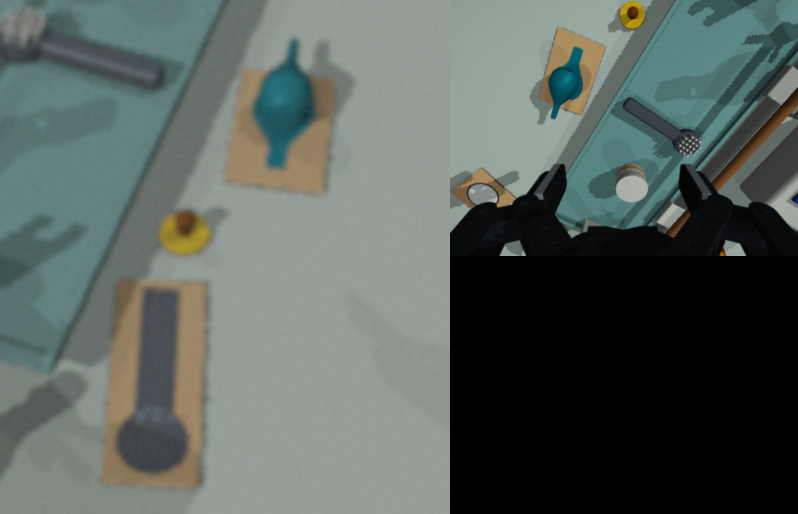

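The bulb lies on its pad along the silhouette with the nozzle reversed; its body is at side crop (284,103) and wrist crop (566,85). I'll measure its centre more precisely with a circle fit.

```bash
python3 - <<'E'
from h import *
from rig import *
np.set_printoptions(precision=4,suppress=True)
c=np.load("w4.npy",allow_pickle=True).item()
sc=get_image("scene")
V={}
for n,im,box,cc in (("side",cv2.imread("pics/side4.png")[...,::-1].copy(),(270,195,310,250),None),("wrist",cv2.imread("pics/w4.png")[...,::-1].copy(),(130,60,230,190),c),("scene",sc,(240,160,310,215),None)):
    x0,y0,x1,y1=box; h=cv2.cvtColor(im[y0:y1,x0:x1].copy(),cv2.COLOR_RGB2HSV); m=cv2.inRange(h,(86,110,30),(102,255,220))
    d=cv2.distanceTransform(m,cv2.DIST_L2,5); _,r,_,p=cv2.minMaxLoc(cv2.GaussianBlur(d,(3,3),0))
    uv=(p[0]+x0,p[1]+y0); V[n]=(uv,cc); print(n,uv,r,onz(n,uv,.026,cc), "bbox",cv2.boundingRect(m))
print(tri("side",V["side"][0],"wrist",V["wrist"][0],None,c),tri("side",V["side"][0],"scene",V["scene"][0]),tri("scene",V["scene"][0],"wrist",V["wrist"][0],None,c))
# shelf bulb brush update
E
```

```text
side (288, 223) 8.017637252807617 [0.43   0.0263 0.026 ] bbox (9, 8, 18, 39)
wrist (170, 125) 24.085853576660156 [0.4358 0.017  0.026 ] bbox (15, 10, 50, 109)
scene (270, 184) 8.485175132751465 [0.4436 0.016  0.026 ] bbox (9, 15, 42, 19)
(array([0.4331, 0.0135, 0.0116]), np.float64(0.0004240593547507877)) (array([0.4319, 0.0139, 0.016 ]), np.float64(0.005240665117867627)) (array([0.435 , 0.0144, 0.0201]), np.float64(0.002426308692076038))
```

Emit:
{"api": "apply_moves", "payload": {"steps": [2,1,0,7,4,1.5,0,14,6,2,0,21,7,2.3,0,28,7,2.3,0,35,7,2.3,-2,42,7,2.3,-5,49,7,2.3,-8,56], "jaw": 110}}

```text
clock: 13.32
position: [0.5924, 0.041, 0.1048]
ee_rot: [-0.0, 0.019, 1.0, -0.0]
contact_force: [-0.5, -0.6, -0.4]
width: 0.0486
gripper_force: 0.0
```

Emit:
{"api": "apply_moves", "payload": {"steps": [0,0,0,1,0,0,0,1]}}

```text
clock: 13.48
position: [0.5908, 0.041, 0.1038]
ee_rot: [-0.003, 0.014, 1.0, 0.0]
contact_force: [0.5, -0.4, 1.0]
width: 0.0485
gripper_force: 0.0
```

```bash
python3 st.py
```

```text
13.4833 [0.5908 0.041  0.1038] tooly deg 88.3582086635883 w 0.0485 0.0 [ 0.5443 -0.4496  1.0314] [-0.0481  0.4001  1.6519  0.      1.0963 -1.5902]
```

Emit:
{"api": "apply_moves", "payload": {"steps": [0.6,0,-2,0,0.6,0,-4,0,0.6,0,-5.5,0,0.6,0,-6.5,0,0.6,0,-7,0,0.6,0,-7.2,0,0.6,0,-7.2,0]}}

```text
clock: 14.07
position: [0.6002, 0.041, 0.0345]
ee_rot: [0.001, 0.013, 1.0, 0.0]
contact_force: [-0.6, 0.1, -0.4]
width: 0.0485
gripper_force: 0.0
```

Emit:
{"api": "apply_moves", "payload": {"steps": [0,0,0,0,0,0,0,0,0,0,0,0,0,0,0,0,0,0,0,0], "jaw": 255, "newtons": 50}}

```text
clock: 14.48
position: [0.6006, 0.041, 0.0351]
ee_rot: [0.001, 0.013, 1.0, 0.0]
contact_force: [-0.3, -0.2, 7.1]
width: 0.0189
gripper_force: 51.1
```

Emit:
{"api": "apply_moves", "payload": {"steps": [0,0,0,0,-0.2,0,0,0,-0.3,0,-0.3,0,-0.3,0,-0.3,0], "jaw": 150}}

```text
clock: 14.82
position: [0.5956, 0.0411, 0.0299]
ee_rot: [-0.001, 0.013, 1.0, 0.0]
contact_force: [0.4, -0.5, -0.1]
width: 0.035
gripper_force: 0.0
```

Emit:
{"api": "apply_moves", "payload": {"steps": [0,0,0,0,0,0,0,0,0,0,0,0,0,0,0,0,0,0,0,0], "jaw": 255}}

```text
clock: 15.23
position: [0.5967, 0.041, 0.0307]
ee_rot: [-0.0, 0.013, 1.0, 0.0]
contact_force: [0.0, 0.5, -0.6]
width: 0.0188
gripper_force: 50.2
```

Emit:
{"api": "apply_moves", "payload": {"steps": [0,0,1,0,0,0,3,0,0,0,6,0,0,0,9,0,0,1,11.5,-6,-1,3,11.5,-13,-2.5,5.5,11.5,-20,-4,8,11.5,-27]}}

```text
clock: 15.9
position: [0.5569, 0.1215, 0.1474]
ee_rot: [0.001, 0.25, 0.968, 0.001]
contact_force: [-0.1, -1.0, 0.3]
width: 0.0185
gripper_force: 50.3
```

Emit:
{"api": "apply_moves", "payload": {"steps": [-1.5,2.5,0,-7,-3,5,0,-14,-5,7.5,0,-21,-7,10,0,-28,-9,12.5,0,-35,-11,15,0,-42,-11,15.3,0,-45,-11,15.3,0,-45]}}

```text
clock: 16.57
position: [0.4456, 0.2756, 0.1467]
ee_rot: [0.0, 0.597, 0.802, 0.001]
contact_force: [0.2, -0.8, -0.8]
width: 0.0188
gripper_force: 50.3
```

```bash
python3 st.py; python3 - <<'E'
from rig import *
from h import *
a=get_image("side"); b=get_image("scene"); w=get_image("wrist")
o=np.zeros((500,798,3),np.uint8); o[:,:398]=cv2.resize(a[90:379,120:350],(398,500)); o[:250,398:]=cv2.resize(b[100:300,95:415],(400,250));o[250:,398:731]=cv2.resize(w,(333,250)); cv2.imwrite("pics/c5.png",o[...,::-1])
E
```

```text
16.5667 [0.4456 0.2756 0.1467] tooly deg 16.663909289242 w 0.0188 50.34819781780243 [ 0.1536 -0.8386 -0.7664] [0.4208 0.2626 1.7474 0.0003 1.1304 0.1299]
```

View pics/c5.png

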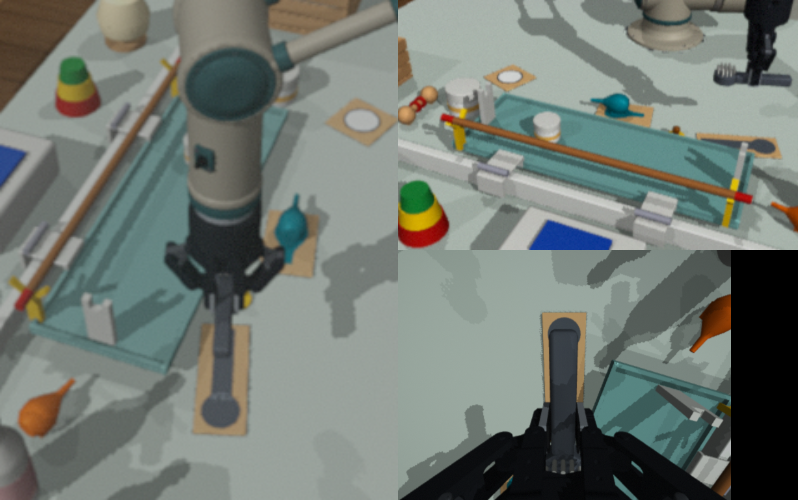

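The brush hangs level, aligned with its pad (wrist crop: handle at column 564, pad at 543–586, silhouette head at (564,328)). I'll lower it.

Emit:
{"api": "apply_moves", "payload": {"steps": [0.1,-0.1,-3,0,0.1,-0.1,-6.5,0,0.1,-0.1,-9.5,0,0.1,-0.1,-11.5,0,0.1,-0.1,-12.8,0,0.1,-0.1,-13.6,0,0.1,-0.1,-14,0,0.1,-0.1,-14,0]}}

```text
clock: 17.38
position: [0.4484, 0.2725, 0.0056]
ee_rot: [0.0, 0.598, 0.801, -0.0]
contact_force: [-0.4, 0.8, -0.3]
width: 0.019
gripper_force: 50.3
```

Emit:
{"api": "apply_moves", "payload": {"steps": [0,0,-0.15,0,0,0,-0.25,0,0,0,-0.25,0]}}

```text
clock: 17.63
position: [0.4488, 0.2732, 0.0045]
ee_rot: [0.001, 0.598, 0.801, 0.001]
contact_force: [0.5, -1.5, 2.6]
width: 0.0185
gripper_force: 50.7
```

Contact; release, rise and go towards the jar.

Emit:
{"api": "apply_moves", "payload": {"steps": [0,0,0,0,0,0,0,0,0,0,0,0,0,0,0,0], "jaw": 150}}

```text
clock: 17.97
position: [0.4477, 0.2731, 0.0034]
ee_rot: [0.0, 0.598, 0.801, 0.0]
contact_force: [0.4, 0.5, 0.3]
width: 0.0351
gripper_force: 0.0
```

Emit:
{"api": "apply_moves", "payload": {"steps": [0,0,1,0,0,0,3,0,0,0,6,0,0,0,9,0,0,0,12,0,2,-3,14,0,4,-6,16,0,6,-9,16,0], "jaw": 0}}

```text
clock: 18.63
position: [0.5107, 0.1832, 0.1688]
ee_rot: [0.003, 0.597, 0.802, 0.004]
contact_force: [2.0, 1.1, -0.5]
width: 0.0856
gripper_force: 0.0
```

Emit:
{"api": "apply_moves", "payload": {"steps": [1,-4,0,3,2.5,-8,0,6,4,-12,0,10,5.5,-16,0,14,7,-19,0,14,8.5,-21.5,0,14,9.8,-24.4,0,14,9.8,-24.4,0,14]}}

```text
clock: 19.3
position: [0.6086, -0.0668, 0.1639]
ee_rot: [0.003, 0.498, 0.867, -0.001]
contact_force: [-0.5, 1.1, 0.6]
width: 0.0853
gripper_force: 0.0
```

```bash
python3 st.py; python3 - <<'E'
from rig import *
from h import *
a=get_image("side"); b=get_image("scene"); w=get_image("wrist"); np.save("w6.npy",calibration("wrist"),allow_pickle=True)
for n,i in (("side",a),("scene",b),("wrist",w)): cv2.imwrite(f"pics/{n}6.png",i[...,::-1])
o=np.zeros((500,798,3),np.uint8); o[:,:398]=cv2.resize(a[90:379,120:350],(398,500)); o[:250,398:]=cv2.resize(b[100:300,95:415],(400,250));o[250:,398:731]=cv2.resize(w,(333,250)); cv2.imwrite("pics/c6.png",o[...,::-1])
E
```

```text
19.3 [ 0.6086 -0.0668  0.1639] tooly deg 30.282260019186893 w 0.0853 0.0 [-0.5176  1.0907  0.5635] [-0.2211  0.3719  1.5329 -0.0032  1.2324 -0.7485]
```

View pics/c6.png

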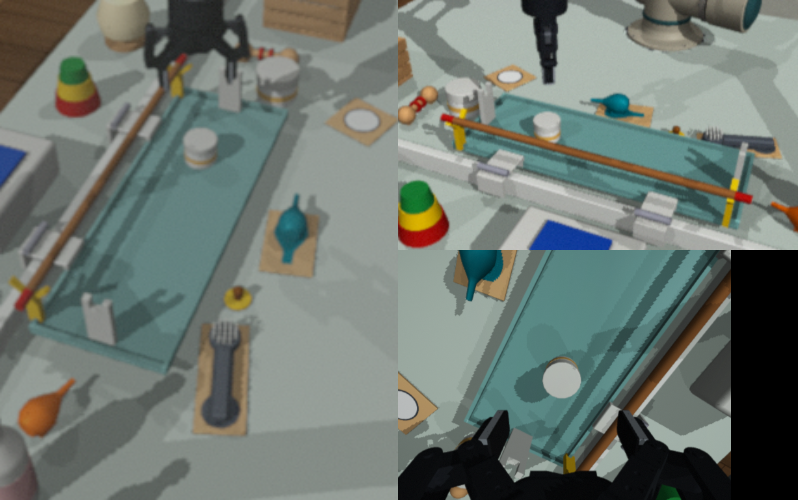

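Brush lies bristles up along its pad: side crop from (223,330) to (221,410). The jar lid is at wrist crop (562,379) and side crop (200,139). Now the jar position.

```bash
python3 - <<'E'
from h import *
np.set_printoptions(precision=4,suppress=True)
c=np.load("w6.npy",allow_pickle=True).item()
im=cv2.imread("pics/wrist6.png"); h=cv2.cvtColor(im,cv2.COLOR_BGR2HSV)
m=np.zeros(im.shape[:2],np.uint8); m[150:240,200:300]=cv2.inRange(h,(0,0,150),(180,35,255))[150:240,200:300]
m=cv2.morphologyEx(m,cv2.MORPH_OPEN,np.ones((5,5))); n,l,s,ce=cv2.connectedComponentsWithStats(m); i=1+s[1:,4].argmax(); print(s[i],ce[i])
print(onz("w",ce[i],.072,c), onz("w",(s[i,0],ce[i,1]),.072,c),onz("w",(s[i,0]+s[i,2],ce[i,1]),.072,c))
D=lambda u,v:(u/1.73+120,v/1.73+90); S=lambda u,v:((u-398)/1.25+95,v/1.25+100)
print(tri("scene",S(547,118),"side",D(200,138)), tri("scene",S(547,118),"wrist",ce[i],None,c), tri("side",D(200,138),"wrist",ce[i],None,c))
print("pad jar",tri("scene",S(510,76.5),"side",D(362,120)))
print("brush handle end/bristle",onz("side",D(220,422),.022),onz("side",D(223,412),.022))
E
```

```text
[ 223  173   58   55 2520] [251.5647 199.7988]
[ 0.6056 -0.0648  0.072 ] [ 0.5844 -0.0773  0.072 ] [ 0.6275 -0.052   0.072 ]
(array([ 0.6047, -0.0677,  0.0722]), np.float64(0.0015789093744755956)) (array([ 0.6058, -0.0657,  0.0723]), np.float64(0.0018651003786606401)) (array([ 0.6038, -0.0635,  0.0771]), np.float64(0.0020244586077035284))
pad jar (array([ 0.3916, -0.2755,  0.0023]), np.float64(0.003253476254638462))
brush handle end/bristle [0.4235 0.3466 0.022 ] [0.4246 0.3329 0.022 ]
```

Emit:
{"api": "apply_moves", "payload": {"steps": [-0.3,0.1,-3,0,-0.3,0.1,-6.5,0,-0.3,0.1,-9.5,0,-0.3,0.1,-11,0,-0.3,0.1,-12.3,0,-0.3,0.1,-12.9,0,-0.3,0.1,-12.9,0,-0.3,0.1,-12.9,0]}}

```text
clock: 20.12
position: [0.6028, -0.0591, 0.0349]
ee_rot: [0.0, 0.496, 0.869, 0.0]
contact_force: [1.0, 0.1, -0.2]
width: 0.0856
gripper_force: 0.0
```

Emit:
{"api": "apply_moves", "payload": {"steps": [0,0,0,0,0,0,0,0,0,0,0,0,0,0,0,0,0,0,0,0], "jaw": 255, "newtons": 40}}

```text
clock: 20.53
position: [0.6034, -0.06, 0.0357]
ee_rot: [0.001, 0.496, 0.868, 0.0]
contact_force: [-0.8, 0.7, 6.1]
width: 0.0507
gripper_force: 40.9
```

Emit:
{"api": "apply_moves", "payload": {"steps": [0,0,1,0,0,0,3,0,0,0,6,0,0,0,9,0,-1,-1,10.5,0,-3,-3,10.5,0,-5.5,-5.5,10.5,0,-8,-8,10.5,0]}}

```text
clock: 21.2
position: [0.5221, -0.1405, 0.1402]
ee_rot: [0.001, 0.495, 0.869, 0.0]
contact_force: [0.2, -1.2, -0.1]
width: 0.0512
gripper_force: 41.8
```

Emit:
{"api": "apply_moves", "payload": {"steps": [-2.7,-2.6,0,0,-5.4,-5.2,0,0,-8.1,-7.8,0,0,-10.5,-10.2,0,0,-12.4,-12,0,0,-13.3,-12.9,0,0,-13.4,-12.95,0,0,-13.4,-12.95,0,0]}}

```text
clock: 21.87
position: [0.3884, -0.2698, 0.1397]
ee_rot: [0.0, 0.497, 0.868, 0.0]
contact_force: [0.0, 0.4, -1.1]
width: 0.0509
gripper_force: 41.9
```

```bash
python3 st.py; python3 - <<'E'
from rig import *
from h import *
a=get_image("side"); b=get_image("scene"); w=get_image("wrist"); np.save("w7.npy",calibration("wrist"),allow_pickle=True)
for n,i in (("side",a),("scene",b),("wrist",w)): cv2.imwrite(f"pics/{n}7.png",i[...,::-1])
o=np.zeros((500,798,3),np.uint8); o[:,:398]=cv2.resize(a[60:349,180:410],(398,500)); o[:250,398:]=cv2.resize(b[70:270,95:415],(400,250));o[250:,398:731]=cv2.resize(w,(333,250)); cv2.imwrite("pics/c7.png",o[...,::-1])
E
```

```text
21.8667 [ 0.3884 -0.2698  0.1397] tooly deg 30.38931705379521 w 0.0509 41.860840916633606 [ 0.0211  0.375  -1.1145] [-0.7549  0.1973  1.8594  0.0007  1.0845 -1.2856]
```

View pics/c7.png

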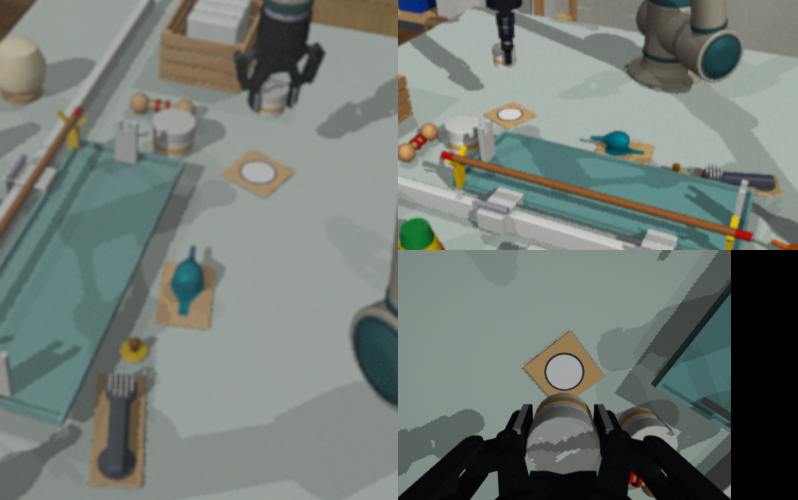

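The jar is held upright, aligned with its pad (wrist crop: disc (564,372), jar column 563). I'll lower it.

Emit:
{"api": "apply_moves", "payload": {"steps": [0,0,-3,0,0,0,-6,0,0,0,-9,0,0,0,-11,0,0,0,-12,0,0,0,-12.5,0,0,0,-12.8,0,0,0,-12.8,0]}}

```text
clock: 22.68
position: [0.3893, -0.2692, 0.0112]
ee_rot: [-0.0, 0.496, 0.869, 0.0]
contact_force: [-0.3, 0.5, -1.1]
width: 0.0506
gripper_force: 41.9
```

Emit:
{"api": "apply_moves", "payload": {"steps": [0,0,-0.15,0,0,0,-0.25,0,0,0,-0.25,0]}}

```text
clock: 22.93
position: [0.3895, -0.27, 0.0097]
ee_rot: [0.001, 0.496, 0.868, -0.0]
contact_force: [1.7, 1.2, 1.1]
width: 0.0507
gripper_force: 42.0
```

Emit:
{"api": "apply_moves", "payload": {"steps": [0,0,-0.1,0,0,0,-0.1,0,0,0,-0.1,0]}}

```text
clock: 23.18
position: [0.3896, -0.27, 0.0096]
ee_rot: [0.001, 0.496, 0.868, -0.0]
contact_force: [-0.5, 2.2, 11.7]
width: 0.0507
gripper_force: 42.6
```

Emit:
{"api": "apply_moves", "payload": {"steps": [0,0,0,0,0,0,0,0,0,0,0,0,0,0,0,0,0,0,0,0,0,0,0,0], "jaw": 0}}

```text
clock: 23.68
position: [0.3886, -0.2695, 0.0077]
ee_rot: [-0.0, 0.496, 0.868, 0.0]
contact_force: [0.4, -0.2, 0.2]
width: 0.0855
gripper_force: 0.0
```

Emit:
{"api": "apply_moves", "payload": {"steps": [0,0,1,0,0,0,2.5,0,0,0,5,0,0,0,8,0,0,0,12,0,-2,2,15,0,-4,4,17,0,-6,6,18,0]}}

```text
clock: 24.35
position: [0.3293, -0.21, 0.1905]
ee_rot: [0.002, 0.496, 0.868, -0.0]
contact_force: [-0.4, -0.2, 0.0]
width: 0.0856
gripper_force: 0.0
```

```bash
python3 st.py; python3 - <<'E'
from rig import *
from h import *
np.set_printoptions(precision=4,suppress=True)
a=get_image("side"); b=get_image("scene"); w=get_image("wrist"); np.save("w8.npy",calibration("wrist"),allow_pickle=True)
for n,i in (("side",a),("scene",b),("wrist",w)): cv2.imwrite(f"pics/{n}8.png",i[...,::-1])
o=np.zeros((530,798,3),np.uint8); o[:,:420]=cv2.resize(a[80:370,120:350],(420,530)); o[:236,420:]=cv2.resize(b[120:320,95:415],(378,236));o[240:523,420:]=cv2.resize(w,(378,283)); cv2.imwrite("pics/c8.png",o[...,::-1])
E
```

```text
24.35 [ 0.3293 -0.21    0.1905] tooly deg 30.50703413843327 w 0.0856 0.0 [-0.3694 -0.1947  0.0143] [-0.7465  0.0212  1.9271  0.0001  1.1883 -1.279 ]
```

View pics/c8.png

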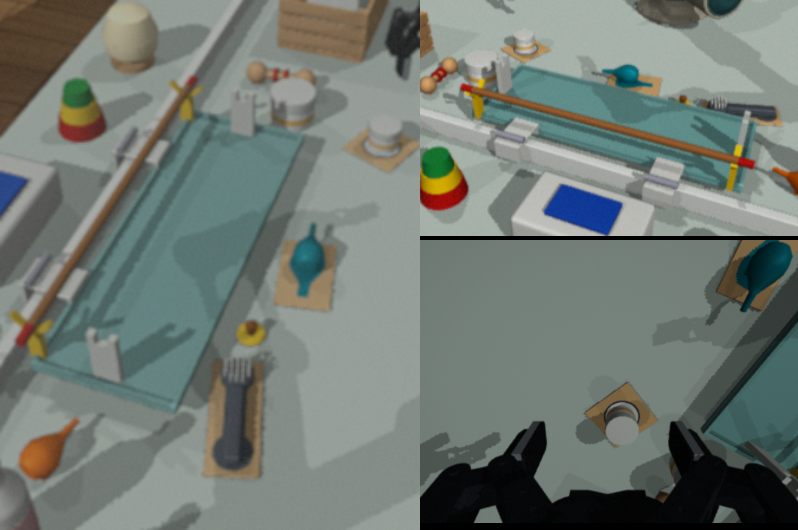

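All three things appear to be on their pads: jar at wrist crop (621,430), bulb at side (308,258), brush at side (236,400). The bar is parked. One numeric check of the jar and brush offsets follows.

```bash
python3 - <<'E'
from h import *
np.set_printoptions(precision=4,suppress=True)
c=np.load("w8.npy",allow_pickle=True).item()
D=lambda u,v:(u/1.826+120,v/1.8276+80); S=lambda u,v:((u-420)/1.181+95,v/1.18+120); W=lambda u,v:((u-420)/.7383,(v-240)/.737)
print("jar top", tri("scene",S(525,36),"side",D(386,125)), onz("w",W(622,431),.046,c), onz("side",D(386,125),.046), onz("scene",S(525,36),.046))
im=cv2.imread("pics/scene8.png"); h=cv2.cvtColor(im,cv2.COLOR_BGR2HSV); 
o=cv2.resize(np.hstack([im[190:240,310:410]]),None,fx=5,fy=5,interpolation=2)
s=cv2.resize(cv2.imread("pics/side8.png")[265:350,225:275],None,fx=5.5,fy=5.5,interpolation=2)
k=np.zeros((470,790,3),np.uint8); k[:250,:500]=o; k[:s.shape[0],510:510+s.shape[1]]=s; cv2.imwrite("pics/c9.png",k)
E
```

```text
jar top (array([ 0.3907, -0.2765,  0.0401]), np.float64(0.007695563818321541)) [ 0.3951 -0.278   0.046 ] [ 0.3898 -0.2753  0.046 ] [ 0.405  -0.2654  0.046 ]
```

View pics/c9.png

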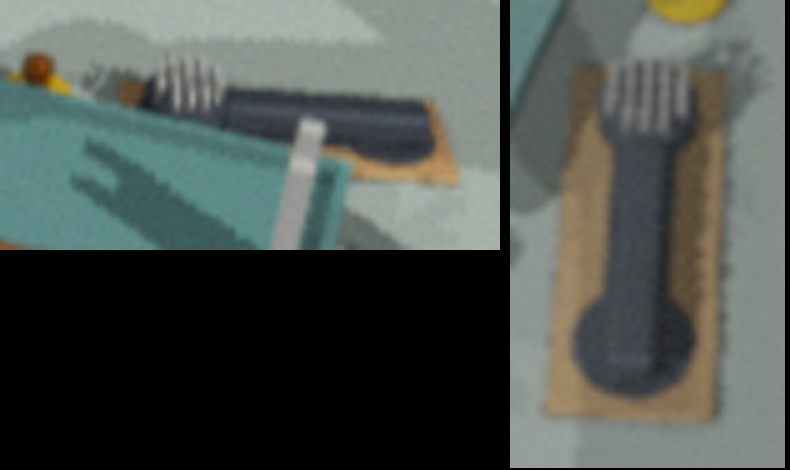

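```bash
python3 - <<'E'
from h import *
np.set_printoptions(precision=4,suppress=True)
e=onz("side",((631-510)/5.5+225,358/5.5+265),.022); e2=onz("side",((631-510)/5.5+225,368/5.5+265),.013)
hc=onz("side",((648-510)/5.5+225,112/5.5+265),.022)
d=(e-hc)[:2]; d/=np.linalg.norm(d)
print(e,e2,hc,"axis",np.degrees(np.arctan2(d[1],d[0])),"mid from end",e[:2]-.07*d,e2[:2]-.07*d)
e=onz("scene",(433/5+310,128/5+190),.013); print("scene end",e,e[:2]-.07*d)
E
```

```text
[0.4268 0.3384 0.022 ] [0.4271 0.3374 0.013 ] [0.4578 0.2316 0.022 ] axis 106.18354461449572 mid from end [0.4463 0.2712] [0.4467 0.2702]
scene end [0.434  0.3441 0.013 ] [0.4535 0.2768]
```

The brush lies bristles up on its pad, about 4 mm off centre at 106°. The jar and bulb are also within a few mm, so I'm handing in.

```bash
python3 -c "
from rig import *
print(sign_off())"
```

```text
the job is handed in; nothing more can be done
None
```

I handed the job in at about 24 s of the 109 s limit: the guard bar is parked in the yellow cradles, and by the camera measurements the jar, bulb and brush rest on their own pads within about 5 mm of centre (the hand-in returned no verdict).

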